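Carry a hot pipe on an open tray and roll it onto the rotator

ROBOT

A 6-joint arm with a two-finger parallel gripper is mounted at the origin on the work surface. World frame = base frame: x ahead of the robot, y to its left, z up, the work surface at z = 0. Lengths are in mm, angles in rad, forces in N, time in s.
With the tool pointing down it reaches from about 350 to 975 mm from the base axis. Payload 7.1 kg.
Tool frame: the origin (TCP) lies midway between the tips of the shut fingers; the grasp point (between the pads) lies 19 mm behind it; z points along the fingers, y is the line along which they close (so a half turn about z gives the same grasp; the last joint's range is limited). The gripper opens to 88 mm and grips with 3 to 60 N. Pads are 20 mm wide; open, the fingers measure 115 mm over their backs; the gripper's body (75 mm by 178 mm) begins 61 mm behind the grasp point.
Start: joints at [1.205, 0.423, 1.63, -0, 1.089, -0.019], TCP at [212.399, 587.785, 222.675] pointing down, gripper open.
Joint ranges: [-3, 3], [-0.9, 2.11], [0.09, 2.58], [-1.31, 4.45], [0.11, 2.69], [-2.54, 2.54]. Speed limits (rad/s): [2.39, 2.39, 3.01, 3.14, 3.14, 3.14].

INTERFACE

Orientations are given as a rotation vector (axis times angle).
In Python, from workcell import get_obs, get_image, camera_params, close_job gives the robot as it stands.
- The arm moves only by the shell command python3 -m creep 'ROWS' [OPENING]. ROWS is a JSON object of lists of equal length, an entry for each row: "delta_pos": the shift along the tool's x, y, z in m, a list of three; "twist": the turn, a rotation vector about the tool's x, y, z in degrees, a list of three. A call has 1 to 20 rows; each row shifts and turns the commanded pose from where the row before left it, along the tool's axes as they then stand; what a row does not reach is not made up. A row lasts 1/12 s, in which the tool goes at most 41.7 mm and 7.16 degrees, less where a joint would pass 70% of its speed; a pose out of reach is approached as far as the arm can. A call with a gripper value outside its range is refused whole. OPENING is the opening, from 0 (shut) to 1 (fully open), set as the call begins (- or left out, the last holds). The fingers move at their own pace and stop on an object; the grip force is fixed at half the most. Time passes only in rows, so rows that do not move let the fingers close. It gives the time, the measured TCP pose, the force, the opening and the grip force at its end, in the units of the state.
- get_obs(): the state, without advancing time (a new reading comes with each control period).
- get_image(name): name is "scene" or "top"; returns (picture, depth): 400x640x3 uint8, red, green, blue; 400x640 float32, mm along the optical axis (not along the pixel's ray), 0 where there is no reading.
- camera_params(name): a dict with "camera_matrix" (3x3 intrinsics, pixels), "k1" (the pictures are not rectified: a ray, as slopes to the right and down, at radius r is drawn at 1 + k1 r^2 times it, then the intrinsics apply), "extrinsics" (4x4, takes a point from camera to world coordinates). Camera axes: x right, y down, z forward; pixel columns grow to the right and rows downward; lengths in mm; the calibration is good to about 2 mm. A picture is of the moment at which its call begins. camera_params takes no time and is no camera call.
- close_job(): hands the job in; it is judged then, once.
The state is a dict: "t": time; "qpos": joint angles; "qvel": joint speeds; "joint_torque": joint torques, N m; "ee_pos": TCP position; "orientation": TCP orientation; "ft_force": force on the tool from outside, world axes, zero at the start; "moment": the same for the moment, N m; "width": finger opening in mm; "grasp_force": force on a finger pad.
Only numpy, scipy, OpenCV 4.12 (cv2) and the standard library are available. Lean on these libraries where they do the work, as an engineer would, in place of code of your own. Each camera call takes 0.05 s, during which the arm holds its last target. There are 200 camera calls.

TASK

The freshly welded pipe piece lying on the open-ended carrying tray is still hot, so never touch it with the gripper. Lift the tray by its arched handle to the height of the pipe rotator's wheels and hold it there, close in front of the rotator, with the pipe balanced steadily under the handle for five seconds; then let the pipe roll gently out of the tray's end so that it comes to lie between the four wheels. Finally set the empty tray back down flat on the bench, let go, and leave the other things on the bench where they are.

Things in the scene. Friction and masses are not known exactly. Their poses are not given: they have to be found in the camera images.
- tray: carrying tray: aluminium floor 300 x 108 x 3 mm, side walls 22 mm high on its long sides (100 mm clear between), both short ends open and level with the floor. Nominal 0.42 kg, balanced about its middle. Origin: middle of the underside; x along its length (the way the pipe rolls, ends alike), y across, z up. Starts flat on the bench, x roughly to world +y, towards the rotator
- tray_grip (a point): centre of the tray's wooden grip bar, 140 mm straight above the tray's origin: 14 mm thick (tray x), 76 mm long (tray y), 30 mm tall. A steel strap holds it from wall to wall across mid-length; 125 mm clear height under it, so the pipe rolls through
- pipe: hot pipe piece: steel tube 80 mm outside, 75 mm inside diameter, 90 mm long, weld round its middle, nominal 0.43 kg, lying across the tray; it rolls along tray x freely above about 0.0125 rad of tilt (rolling resistance, +-20 %). Origin: centre of the tube, 43 mm above the tray's origin; y is its axis, x and z turn as it rolls. Starts at rest at tray x = -105 to -50 mm
- rotator: pipe rotator (turning rolls), green bench machine fixed to the bench, off: two axles along its y at x = -30 and +30 mm, 70 mm up, each with two rubber-tyred wheels 36 mm in diameter, 20 mm wide, at y = -26 and +26 mm, that do not turn. Bearing cheeks at y = +-51 to +-61 mm and x = +-53 mm are 82 mm high. Origin on the bench under its middle; x roughly to world +y: the tray comes from its -x side
- rotator_near (a point): point on the tops of the rotator's two near wheels, midway between them: 88 mm above the bench, at rotator x = -30 mm
- rotator_seat (a point): where the pipe's centre lies when it rests between the four wheels: 119.6 mm above the bench at rotator x = y = 0, the tube's axis along rotator y. On the rotator's y side, from y = 65 to 195 mm, stand its gearbox (75 mm high) and motor
- carton: a full yellow electrode carton 350 x 70 x 35 mm lying beyond the tray; leave it alone
- hammer: a hammer 260 mm long lying beyond the rotator; leave it alone
- brush: a brush 200 mm long lying near the robot; leave it alone
There are look-alikes about, which are no part of the job. Of the things that look like the pipe, take the one that is farthest to the robot's right at the start.

How it is judged:
By the outcome, as a careful person would: the job done as asked, in the order asked, and still so for the second after the job is handed in, with the robot touching nothing.
It also fails if it takes over 72 s, if anything falls off the work surface, if the arm or the gripper's body presses on something with over 40 N, if the wrist force passes 120 N, or if a joint passes its speed limit or range.

## Working session

There is one attempt and no reset: what is moved stays moved. The work goes in short steps, Python scripts to look and compute and a shell command to move; the robot and the scene stay as the last step left them, time stands still between calls to the robot, and variables do not carry over. Pictures are saved under pics/ and viewed, at most 10 in all, crops included, and the job is handed in when it is done.

```bash
mkdir -p pics; ls
python3 - <<'E'
from workcell import *
import cv2,numpy as np
for n in("scene","top"):
    im,d=get_image(n);cv2.imwrite(f"pics/{n}0.png",im[...,::-1]);np.savez(f"{n}0.npz",im=im,d=d)
    p=camera_params(n);print(n,p)
o=get_obs();print(o)
E
```

```text
pics
scene {'camera_matrix': array([[456.29771067,   0.        , 315.48580698],
       [  0.        , 456.29771067, 203.29654732],
       [  0.        ,   0.        ,   1.        ]]), 'k1': -0.11532557212429057, 'extrinsics': array([[ 8.65263294e-01,  3.68295908e-01, -3.40114033e-01,
         8.99299078e+02],
       [ 5.01202013e-01, -6.20949943e-01,  6.02675461e-01,
        -7.05678180e+02],
       [ 1.07691170e-02, -6.91938793e-01, -7.21875844e-01,
         8.75909414e+02],
       [ 0.00000000e+00,  0.00000000e+00,  0.00000000e+00,
         1.00000000e+00]])}
top {'camera_matrix': array([[429.35291468,   0.        , 314.23515317],
       [  0.        , 429.35291468, 204.69742592],
       [  0.        ,   0.        ,   1.        ]]), 'k1': -0.04887922514443632, 'extrinsics': array([[ 1.20582112e-02, -9.90195993e-01,  1.39163554e-01,
         3.68778089e+02],
       [-9.99891514e-01, -1.07630281e-02,  1.00557637e-02,
        -7.52462736e+01],
       [-8.45935564e-03, -1.39269711e-01, -9.90218353e-01,
         1.16766037e+03],
       [ 0.00000000e+00,  0.00000000e+00,  0.00000000e+00,
         1.00000000e+00]])}
{'t': 0.1, 'qpos': array([ 1.20500271e+00,  4.23785100e-01,  1.63057158e+00, -2.13682825e-05,
        1.08858927e+00, -1.90225560e-02]), 'qvel': array([-0.00061599, -0.00120559, -0.00227227, -0.00092285, -0.00111374,
       -0.00023633]), 'joint_torque': array([ 2.39401315e-04, -5.45612276e+01, -2.74324000e+01,  6.44588191e-02,
        1.88404054e-02, -5.29930651e-05]), 'ee_pos': array([212.23718774, 587.35063303, 221.98301247]), 'orientation': array([-5.41924687e-01, -3.09425410e+00,  2.09205620e-03]), 'ft_force': array([-0.32501104,  0.51395532,  0.21819681]), 'moment': array([ 0.00026446, -0.00526123, -0.04256187]), 'grasp_force': 0.0, 'width': 87.75448226374274}
```

View pics/scene0.png

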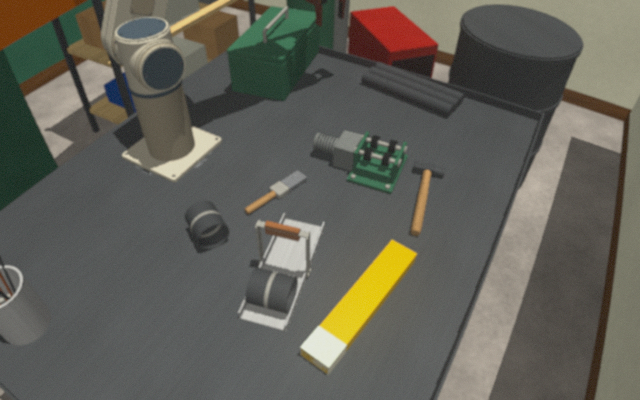

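View pics/top0.png

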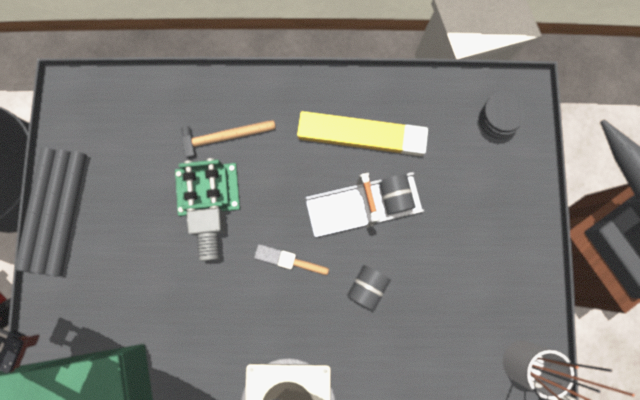

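Scene view: tray with the pipe at (270,285), grip at (282,230), rotator at (380,160). Top view: tray at (365,203) with the pipe at (397,195) and grip at (369,195); rotator at (207,187); the loose look-alike at (370,287) is farther left. The pipe on the tray is the right one.

```bash
cat > h.py <<'E'
import numpy as np,cv2
from workcell import *
def rays(n,uv):
    p=camera_params(n);K=p["camera_matrix"]
    q=cv2.undistortPoints(np.float64(uv).reshape(-1,1,2),K,np.array([p["k1"],0,0,0,0.]))[:,0]
    E=p["extrinsics"];return E[:3,3],np.c_[q,np.ones(len(q))]@E[:3,:3].T
def plane(n,uv,z):
    c,r=rays(n,uv);return c+r*((z-c[2])/r[:,2])[:,None]
def cloud(n,d,mask):
    v,u=np.nonzero(mask&(d>0));c,r=rays(n,np.c_[u,v]);return c+r*d[v,u][:,None],np.c_[u,v]
def proj(n,P):
    p=camera_params(n);K=p["camera_matrix"];E=p["extrinsics"]
    q=(np.atleast_2d(P)-E[:3,3])@E[:3,:3];s=q[:,:2]/q[:,2:];s=s*(1+p["k1"]*(s**2).sum(1))[:,None]
    return s*K[0,0]+K[:2,2]
def box(m,r):
    o=np.zeros_like(m);o[r[1]:r[3],r[0]:r[2]]=m[r[1]:r[3],r[0]:r[2]];return o
E
python3 - <<'E'
from h import *
R={"top":dict(tray=(295,165,435,245),rot=(165,150,250,225)),"scene":dict(tray=(230,205,335,335),rot=(340,125,415,200))}
for n in R:
    z=np.load(n+"0.npz");im,d=z["im"],z["d"];hsv=cv2.cvtColor(im,cv2.COLOR_RGB2HSV);H,S,V=cv2.split(hsv)
    def rep(nm,m,lo,hi):
        P,uv=cloud(n,d,m);k=(P[:,2]>lo)&(P[:,2]<hi);P=P[k]
        if len(P)<5:print(n,nm,len(P));return
        r=cv2.minAreaRect(P[:,:2].astype(np.float32));print(n,nm,len(P),"med",np.median(P,0).round(1),"rect",np.round(r[0],1),np.round(r[1],1),round(r[2],2),"z",np.percentile(P[:,2],[2,50,98]).round(1))
    b=R[n]
    rep("white floor",box((S<60)&(V>140),b["tray"]),-8,10)
    rep("white wall",box((S<60)&(V>140),b["tray"]),14,30)
    rep("grip",box((H<18)&(S>90)&(V>70),b["tray"]),100,200)
    rep("pipe",box((V<130),b["tray"]),60,100)
    g=(H>60)&(H<95)&(S>60)
    rep("green low",box(g,b["rot"]),-8,40); rep("green cheeks",box(g,b["rot"]),70,95)
    rep("wheels",box((V<70),b["rot"]),76,95)
    m=box((H<18)&(S>90)&(V>70),b["tray"]);v,u=np.nonzero(m);P=plane(n,np.c_[u,v],150);r=cv2.minAreaRect(P[:,:2].astype(np.float32));print("grip@150",P.mean(0),r)
E
```

```text
top white floor 2929 med [ 524.3 -150.3    2.8] rect [ 550.8 -197.3] [144.8 315.5] 13.84 z [-2.5  2.8  7.6]
top white wall 306 med [ 515.6 -159.6   24.1] rect [ 533.7 -197.7] [108.8 296. ] 13.91 z [15.5 24.1 28.2]
top grip 157 med [ 533.  -195.6  154.3] rect [ 532.8 -198. ] [71.2 11.9] 14.15 z [138.3 154.3 158.7]
top pipe 587 med [ 554.2 -273.5   76.8] rect [ 547.  -250.8] [116.4 128.4] 14.09 z [61.9 76.8 86.1]
top green low 1179 med [574.4 187.5  15.3] rect [574.6 234.3] [133.5 174.1] 6.72 z [ 6.9 15.3 39.8]
top green cheeks 364 med [557.7 231.1  80.9] rect [572.5 232.1] [121.2 105.3] 6.46 z [71.3 80.9 85.9]
top wheels 245 med [587.6 215.8  85.4] rect [572.5 229.6] [69.4 86.8] 7.43 z [76.9 85.4 91.9]
grip@150 [ 533.39024507 -196.50747624  150.        ] ((533.0878295898438, -196.4265594482422), (71.18107604980469, 13.96262264251709), 12.493905067443848)
scene white floor 1995 med [ 527.3 -162.1    3.2] rect [ 534.2 -190.6] [177.4 324.5] 23.62 z [-0.5  3.2  6.4]
scene white wall 296 med [ 570.1 -213.9   25.2] rect [ 535.7 -197.8] [114.  299.9] 13.97 z [20.1 25.2 28.3]
scene grip 347 med [ 533.8 -201.1  153.5] rect [ 532.9 -199.3] [75.5 16.2] 11.9 z [133.  153.5 157.7]
scene pipe 1265 med [ 557.3 -292.    79. ] rect [ 545.  -254.9] [116.4 133.2] 11.23 z [61. 79. 92.]
scene green low 908 med [585.3 175.6  17.5] rect [568.6 239.2] [136.2 188.2] 6.76 z [ 6.8 17.5 39.9]
scene green cheeks 201 med [537.7 222.6  82. ] rect [573.3 231.9] [122.  111.4] 6.14 z [70.8 82.  85.8]
scene wheels 231 med [559.6 212.4  85.2] rect [573.2 229.5] [118.6  96. ] 6.92 z [76.8 85.2 91.5]
grip@150 [ 516.50833101 -198.04420574  150.        ] ((502.8810119628906, -197.3428497314453), (49.78403854370117, 142.99551391601562), 81.31940460205078)
```

```bash
cat >> h.py <<'E'
from scipy.spatial.transform import Rotation as Ro
def need(pos,yaw,pitch=0):
    """remaining tool-frame shift (mm) and twist (deg) to TCP pos with tool y along -(tray x), tray x at world angle yaw deg,
    pitch deg = +x end down"""
    o=get_obs();R=Ro.from_rotvec(o["orientation"]);a=np.radians(yaw)
    tx=np.array([np.cos(a),np.sin(a),0]);ty=np.array([-np.sin(a),np.cos(a),0])
    T=Ro.from_matrix(np.c_[-ty,-tx,[0,0,-1]])
    T=Ro.from_rotvec(ty*np.radians(pitch))*T
    d=R.inv().apply(np.array(pos)-o["ee_pos"]);tw=(R.inv()*T).as_rotvec(degrees=True)
    print("t",round(o["t"],2),"pos",o["ee_pos"].round(1),"shift",d.round(1),"twist",tw.round(2),"F",o["ft_force"].round(1),"M",o["moment"].round(2),"w",round(o["width"],1),"g",round(o["grasp_force"],1))
E
python3 -c "
from h import *
need([533.3,-198,222],103.9)"
```

```text
t 0.1 pos [212.2 587.4 222. ] shift [-568.9 -629.5    0.8] twist [-3.0000e-02  1.0000e-01  1.4623e+02] F [-0.3  0.5  0.2] M [ 0.   -0.01 -0.04] w 87.8 g 0.0
```

```bash
python3 -m creep '{"delta_pos":[[-0.026,-0.0286,0],[-0.026,-0.0286,0],[-0.026,-0.0286,0],[-0.026,-0.0286,0],[-0.026,-0.0286,0],[-0.026,-0.0286,0],[-0.026,-0.0286,0],[-0.026,-0.0286,0],[-0.026,-0.0286,0],[-0.026,-0.0286,0],[-0.026,-0.0286,0],[-0.026,-0.0286,0],[-0.026,-0.0286,0],[-0.026,-0.0286,0],[-0.026,-0.0286,0],[-0.026,-0.0286,0],[-0.026,-0.0286,0],[-0.026,-0.0286,0],[-0.026,-0.0286,0],[-0.026,-0.0286,0]],"twist":[[0,0,0],[0,0,0],[0,0,0],[0,0,0],[0,0,0],[0,0,0],[0,0,0],[0,0,0],[0,0,0],[0,0,0],[0,0,0],[0,0,0],[0,0,0],[0,0,0],[0,0,0],[0,0,0],[0,0,0],[0,0,0],[0,0,0],[0,0,0]]}' 1
python3 -m creep '{"delta_pos":[[0,0,0],[0,0,0],[0,0,0],[0,0,0],[0,0,0],[0,0,0],[0,0,0],[0,0,0],[0,0,0],[0,0,0],[0,0,0],[0,0,0],[0,0,0],[0,0,0],[0,0,0],[0,0,0],[0,0,0],[0,0,0],[0,0,0],[0,0,0]],"twist":[[0,0,7],[0,0,7],[0,0,7],[0,0,7],[0,0,7],[0,0,7],[0,0,7],[0,0,7],[0,0,7],[0,0,7],[0,0,7],[0,0,7],[0,0,7],[0,0,7],[0,0,7],[0,0,7],[0,0,7],[0,0,7],[0,0,7],[0,0,7]]}'
python3 -c "
from h import *
need([533.3,-198,222],103.9);print(get_obs()['qpos'])"
```

```text
t: 1.77
ee_pos: [507.1, -128.9, 222.5]
orientation: [-0.542, -3.094, -0.0]
ft_force: [0.5, -0.0, -0.0]
width: 88.0
grasp_force: 0.0
t: 3.43
ee_pos: [506.7, -126.8, 222.4]
orientation: [-3.095, -0.54, 0.001]
ft_force: [-1.1, 0.3, -0.5]
width: 87.7
grasp_force: 0.0
t 3.43 pos [ 506.7 -126.8  222.4] shift [ 0.9 76.   0.3] twist [-0.02  0.04  5.88] F [-1.1  0.3 -0.5] M [-0.04  0.13 -0.01] w 87.7 g 0.0
[-2.68021278e-01  2.73652411e-01  1.85527937e+00 -3.21051748e-05
  1.01340802e+00  9.57520909e-01]
```

```bash
python3 -m creep '{"delta_pos":[[0,0.038,0],[0.001,0.038,0],[0,0,0],[0,0,0.025],[0,0,0.025],[0,0,0.025],[0,0,0.015],[0,0,0.01],[0,0,0]],"twist":[[0,0,0],[0,0,0],[0,0,5.9],[0,0,0],[0,0,0],[0,0,0],[0,0,0],[0,0,0],[0,0,0]]}'
python3 - <<'E'
from h import *
need([533.3,-198,121.5],103.9)
for n in("scene","top"):
    im,d=get_image(n);np.savez(f"{n}1.npz",im=im,d=d)
    c=im[170:345,200:360] if n=="scene" else im[150:260,280:450]
    cv2.imwrite(f"pics/{n}1.png",cv2.resize(c,None,fx=3,fy=3,interpolation=cv2.INTER_CUBIC)[...,::-1])
E
```

```text
t: 4.18
ee_pos: [532.6, -197.4, 120.4]
orientation: [-3.115, -0.389, 0.006]
ft_force: [0.2, 0.6, 0.1]
width: 87.9
grasp_force: 0.0
t 4.18 pos [ 532.6 -197.4  120.4] shift [ 0.5  0.8 -1.1] twist [-0.14  0.2   0.33] F [0.2 0.6 0.1] M [ 0.02  0.1  -0.06] w 87.9 g 0.0
```

View pics/scene1.png

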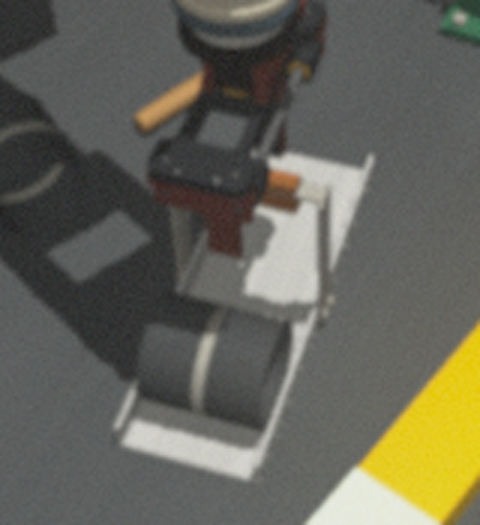

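The fingers straddle the bar, crop (240,190), with the pipe at (215,360), clear of them. Closing.

```bash
python3 -m creep '{"delta_pos":[[0,0,0],[0,0,0],[0,0,0],[0,0,0],[0,0,0],[0,0,0],[0,0,0],[0,0,0],[0,0,0],[0,0,0],[0,0,0],[0,0,0]],"twist":[[0,0,0],[0,0,0],[0,0,0],[0,0,0],[0,0,0],[0,0,0],[0,0,0],[0,0,0],[0,0,0],[0,0,0],[0,0,0],[0,0,0]]}' 0
cat >> h.py <<'E'
def look(tag,yaw,show=None):
    """tray frame by the scene/top clouds: pipe tray-x, tilt, tray centre. uses FK grip as the tray position"""
    o=get_obs();R=Ro.from_rotvec(o["orientation"]);g=o["ee_pos"]+R.apply([0,0,-19])
    a=np.radians(yaw);tx=np.array([np.cos(a),np.sin(a),0]);ty=np.array([-np.sin(a),np.cos(a),0])
    for n in("scene","top"):
        im,d=get_image(n);np.savez(f"{n}_{tag}.npz",im=im,d=d)
        H,S,V=cv2.split(cv2.cvtColor(im,cv2.COLOR_RGB2HSV))
        P,uv=cloud(n,d,np.ones(d.shape,bool));q=P-g;L=np.c_[q@tx,q@ty,q[:,2]+140]
        v=V[uv[:,1],uv[:,0]];s=S[uv[:,1],uv[:,0]]
        near=(abs(L[:,0])<175)&(abs(L[:,1])<75)
        # walls+floor: bright
        f=near&(v>110)&(s<70)&(abs(L[:,1])<47)&(abs(L[:,2]-3)<15)
        w=near&(v>110)&(s<70)&(abs(abs(L[:,1])-52)<5)&(abs(L[:,2]-22)<12)
        for nm,k,z0 in(("floor",f,3),("wall",w,22)):
            if k.sum()>60:
                A=np.c_[L[k,0],L[k,1],np.ones(k.sum())];y=L[k,2]
                c=np.linalg.lstsq(A,y,rcond=None)[0]
                for _ in range(3):
                    i=abs(y-A@c)<4;c=np.linalg.lstsq(A[i],y[i],rcond=None)[0]
                print(n,nm,k.sum(),"pitch(+x down) deg",np.degrees(-c[0]).round(2),"roll",np.degrees(c[1]).round(2),"z0 err",(c[2]-z0).round(1),"x",np.percentile(L[k,0],[1,99]).round(),"y",np.percentile(L[k,1],[1,99]).round())
        k=near&(v<140)&(abs(L[:,1])<44)&(L[:,2]>45)&(L[:,2]<90)&(abs(L[:,0])<170)
        if k.sum()>60:
            # circle of known radius 40 fit in (x,z)
            from scipy.optimize import least_squares
            xz=L[k][:,[0,2]];r=least_squares(lambda p:np.hypot(xz[:,0]-p[0],xz[:,1]-p[1])-40,[np.median(xz[:,0]),43],loss="soft_l1",f_scale=2)
            print(n,"pipe n",k.sum(),"x,z",r.x.round(1),"y",L[k,1].min().round(),L[k,1].max().round())
E
python3 - <<'E'
from h import *
need([533.3,-198,121.5],103.9);look("c",103.9)
E
```

```text
t: 5.28
ee_pos: [534.1, -197.8, 122.6]
orientation: [-3.117, -0.389, 0.0]
ft_force: [0.5, -1.1, -2.1]
width: 13.8
grasp_force: 30.0
t 5.28 pos [ 534.1 -197.8  122.6] shift [-0.8 -0.   1.1] twist [-0.01  0.    0.31] F [ 0.5 -1.1 -2.1] M [-0.04  0.15 -0.19] w 13.8 g 30.0
scene floor 1738 pitch(+x down) deg 0.01 roll -0.07 z0 err -1.4 x [-150.  157.] y [-44.  45.]
scene wall 349 pitch(+x down) deg 0.01 roll -0.16 z0 err 1.1 x [-150.  147.] y [-57.  54.]
scene pipe n 1339 x,z [-86.2  42.1] y -44.0 44.0
top floor 898 pitch(+x down) deg 0.01 roll -0.02 z0 err -2.0 x [-169.  153.] y [-46.  45.]
top wall 81 pitch(+x down) deg 1.07 roll 0.59 z0 err 2.3 x [ 73. 147.] y [-54.  55.]
```

```bash
python3 -m creep '{"delta_pos":[[0,0,-0.004],[0,0,-0.004],[0,0,-0.004],[0,0,-0.004]],"twist":[[-0.5,0,0],[-0.5,0,0],[-0.5,0,0],[-0.5,0,0]]}'
python3 - <<'E'
from h import *
need([533.3,-198,121.5],103.9);look("d",103.9)
E
```

```text
t: 5.72
ee_pos: [533.5, -197.4, 138.5]
orientation: [3.083, 0.385, 0.005]
ft_force: [0.6, 0.7, -7.1]
width: 13.9
grasp_force: 30.0
t 5.72 pos [ 533.5 -197.4  138.5] shift [-0.3 -0.  17. ] twist [2.   0.06 0.34] F [ 0.6  0.7 -7.1] M [ 0.38  0.2  -0.01] w 13.9 g 30.0
scene floor 1624 pitch(+x down) deg 1.93 roll 0.05 z0 err -1.3 x [-154.  145.] y [-44.  45.]
scene wall 357 pitch(+x down) deg 1.89 roll 0.1 z0 err 1.3 x [-154.  140.] y [-56.  53.]
scene pipe n 1396 x,z [-88.3  44.7] y -44.0 44.0
top floor 623 pitch(+x down) deg 2.03 roll -0.06 z0 err -0.8 x [-153.  143.] y [-46.  45.]
top wall 81 pitch(+x down) deg 1.44 roll -0.49 z0 err 0.9 x [-151.  142.] y [-54.  54.]
```

```bash
python3 -m creep '{"delta_pos":[[0,0,-0.004],[0,0,-0.004],[0,0,-0.004],[0,0,-0.004],[0,0,0],[0,0,0],[0,0,0],[0,0,0]],"twist":[[0,0,0],[0,0,0],[0,0,0],[0,0,0],[0,0,0],[1,0,0],[1,0,0],[0,0,0]]}'
python3 - <<'E'
from h import *
need([533.3,-198,121.5],103.9);look("e",103.9)
E
```

```text
t: 6.48
ee_pos: [534.1, -197.6, 154.5]
orientation: [-3.116, -0.388, 0.0]
ft_force: [-0.7, -0.7, -9.3]
width: 13.9
grasp_force: 30.0
t 6.48 pos [ 534.1 -197.6  154.5] shift [-0.8  0.2 33. ] twist [-0.08 -0.    0.3 ] F [-0.7 -0.7 -9.3] M [0.14 0.22 0.04] w 13.9 g 30.0
scene floor 2049 pitch(+x down) deg -0.04 roll -0.17 z0 err -1.0 x [-149.  148.] y [-44.  45.]
scene wall 392 pitch(+x down) deg -0.04 roll -0.06 z0 err 1.2 x [-149.  146.] y [-56.  54.]
scene pipe n 1334 x,z [-45.7  41.6] y -44.0 44.0
top floor 888 pitch(+x down) deg 0.18 roll -0.47 z0 err -1.4 x [-103.  148.] y [-47.  45.]
top wall 95 pitch(+x down) deg 0.34 roll -0.19 z0 err 1.3 x [ 72. 148.] y [-53.  55.]
```

```bash
python3 -m creep '{"delta_pos":[[0,0,0],[0,0,0]],"twist":[[0,0,0],[0,0,0]]}' | head -1
python3 - <<'E'
from h import *
need([533.3,-198,121.5],103.9);look("f",103.9)
E
```

```text
t: 6.75
t 6.75 pos [ 533.8 -197.2  154.5] shift [-0.7  0.7 33. ] twist [-0.    0.02  0.33] F [ 0.7 -0.9 -9. ] M [ 0.12  0.21 -0.03] w 13.7 g 30.0
scene floor 1990 pitch(+x down) deg 0.04 roll -0.16 z0 err -1.0 x [-149.  149.] y [-44.  45.]
scene wall 401 pitch(+x down) deg -0.09 roll -0.11 z0 err 1.3 x [-149.  147.] y [-56.  55.]
scene pipe n 1324 x,z [-31.1  41.6] y -44.0 44.0
top floor 900 pitch(+x down) deg -0.21 roll -0.23 z0 err -2.0 x [-102.  148.] y [-46.  45.]
top wall 94 pitch(+x down) deg -1.28 roll -0.57 z0 err -2.1 x [ 72. 148.] y [-53.  55.]
```

```bash
python3 -m creep '{"delta_pos":[[0,0,0],[0,0,0],[0,0,0],[0,0,0],[0,0,0],[0,0,0],[0,0,0],[0,0,0],[0,0,0],[0,0,0],[0,0,0]],"twist":[[-0.7,0,0],[0,0,0],[0,0,0],[0,0,0],[0.7,0,0],[0,0,0],[0,0,0],[0,0,0],[0,0,0],[0,0,0],[0,0,0]]}' | head -1
python3 - <<'E'
from h import *
need([533.3,-198,121.5],103.9);look("g",103.9)
E
```

```text
t: 7.77
t 7.77 pos [ 533.9 -197.2  154.7] shift [-0.8  0.6 33.2] twist [ 0.   -0.    0.33] F [ 0.2  0.  -7.9] M [-0.05  0.23  0.04] w 13.8 g 30.0
scene floor 2217 pitch(+x down) deg 0.08 roll 0.07 z0 err -0.9 x [-149.  148.] y [-44.  45.]
scene wall 418 pitch(+x down) deg 0.03 roll -0.17 z0 err 1.1 x [-149.  147.] y [-56.  54.]
scene pipe n 1218 x,z [ 4.1 41.6] y -44.0 44.0
top floor 898 pitch(+x down) deg 0.25 roll 0.04 z0 err -1.1 x [-103.  148.] y [-46.  45.]
top wall 96 pitch(+x down) deg -1.09 roll -0.26 z0 err -1.7 x [ 72. 148.] y [-53.  55.]
```

```bash
python3 -m creep '{"delta_pos":[[0,0,0],[0,0,0]],"twist":[[0,0,0],[0,0,0]]}' | head -1
python3 - <<'E'
from h import *
need([533.3,-198,121.5],103.9);look("h",103.9)
a=np.radians(96.4);x=np.array([np.cos(a),np.sin(a)])
for s in(-40,-60,-75):print(s,np.array([573,231.5])+x*(s-150))
E
```

```text
t: 8.03
t 8.03 pos [ 533.9 -197.2  154.7] shift [-0.8  0.6 33.2] twist [ 0.   -0.    0.33] F [ 0.3  0.2 -8.4] M [-0.09  0.12 -0.03] w 13.8 g 30.0
scene floor 2223 pitch(+x down) deg 0.11 roll -0.01 z0 err -1.0 x [-149.  148.] y [-44.  46.]
scene wall 417 pitch(+x down) deg 0.07 roll 0.05 z0 err 1.2 x [-149.  146.] y [-54.  54.]
scene pipe n 1205 x,z [ 5.5 41.7] y -44.0 44.0
top floor 896 pitch(+x down) deg 0.05 roll 0.07 z0 err -1.7 x [-103.  148.] y [-46.  45.]
top wall 92 pitch(+x down) deg 0.88 roll -0.22 z0 err 2.4 x [ 72. 148.] y [-53.  55.]
-40 [594.17909712  42.68409536]
-60 [596.40847576  22.80873698]
-75 [598.08050975   7.90221819]
```

```bash
python3 -m creep '{"delta_pos":[[0,0,-0.001],[0,0,-0.002],[0,0,-0.003],[0,0,-0.0035],[0,0,-0.0035],[0,0,-0.0035],[0,0,-0.0035],[0,0,-0.0035],[0,0,-0.0035],[0,0,-0.0035],[0,0,-0.0035],[0,0,-0.0035],[0,0,-0.0035],[0,0,-0.0035],[0,0,-0.0035],[0,0,-0.0035],[0,0,-0.003],[0,0,-0.002],[0,0,-0.001],[0,0,0]],"twist":[[0,0,0.1],[0,0,0.2],[0,0,0.4],[0,0,0.5],[0,0,0.5],[0,0,0.5],[0,0,0.5],[0,0,0.5],[0,0,0.5],[0,0,0.5],[0,0,0.5],[0,0,0.5],[0,0,0.5],[0,0,0.5],[0,0,0.5],[0,0,0.4],[0,0,0.4],[0,0,0.2],[0,0,0.1],[0,0,0]]}' | head -1
python3 - <<'E'
from h import *
need([596,26.5,211.5],96.4);look("i",96.4)
E
```

```text
t: 9.8
t 9.8 pos [ 534.  -197.2  212.4] shift [  86.6 -215.4    0.9] twist [ 0.01 -0.02  0.03] F [ 0.3  0.6 -8.6] M [-0.05  0.13 -0.02] w 13.6 g 30.0
scene floor 2422 pitch(+x down) deg 0.14 roll -0.13 z0 err -1.1 x [-149.  149.] y [-41.  46.]
scene wall 468 pitch(+x down) deg 0.09 roll 0.17 z0 err 0.9 x [-150.  146.] y [-55.  55.]
scene pipe n 1289 x,z [ 5.5 41.7] y -44.0 44.0
top floor 1131 pitch(+x down) deg 0.03 roll 0.2 z0 err -1.9 x [-106.  148.] y [-46.  45.]
top wall 116 pitch(+x down) deg 1.16 roll -0.06 z0 err 2.3 x [ 77. 147.] y [-54.  54.]
```

```bash
python3 -m creep '{"delta_pos":[[0.0002,-0.0005,0],[0.0004,-0.001,0],[0.0006,-0.0015,0],[0.0008,-0.002,0],[0.001,-0.0025,0],[0.0012,-0.003,0],[0.0014,-0.0035,0],[0.0016,-0.004,0],[0.0018,-0.0045,0],[0.002,-0.005,0],[0.0022,-0.0055,0],[0.0024,-0.006,0],[0.0026,-0.0065,0],[0.0028,-0.007,0],[0.003,-0.0075,0],[0.003,-0.0075,0],[0.003,-0.0075,0],[0.003,-0.0075,0],[0.003,-0.0075,0],[0.003,-0.0075,0]],"twist":[[0,0,0],[0,0,0],[0,0,0],[0,0,0],[0,0,0],[0,0,0],[0,0,0],[0,0,0],[0,0,0],[0,0,0],[0,0,0],[0,0,0],[0,0,0],[0,0,0],[0,0,0],[0,0,0],[0,0,0],[0,0,0],[0,0,0],[0,0,0]]}' | head -2
python3 -m creep '{"delta_pos":[[0.003,-0.0075,0],[0.003,-0.0075,0],[0.003,-0.0075,0],[0.003,-0.0075,0],[0.003,-0.0075,0],[0.003,-0.0075,0],[0.003,-0.0075,0],[0.003,-0.0075,0],[0.0028,-0.007,0],[0.0026,-0.0065,0],[0.0024,-0.006,0],[0.0022,-0.0055,0],[0.002,-0.005,0],[0.0018,-0.0045,0],[0.0016,-0.004,0],[0.0014,-0.0035,0],[0.0012,-0.003,0],[0.001,-0.0025,0],[0.0008,-0.002,0],[0.0006,-0.0015,0]],"twist":[[0,0,0],[0,0,0],[0,0,0],[0,0,0],[0,0,0],[0,0,0],[0,0,0],[0,0,0],[0,0,0],[0,0,0],[0,0,0],[0,0,0],[0,0,0],[0,0,0],[0,0,0],[0,0,0],[0,0,0],[0,0,0],[0,0,0],[0,0,0]]}' | head -2
python3 -m creep '{"delta_pos":[[0.0004,-0.001,0],[0.0002,-0.0005,0],[0,0,0]],"twist":[[0,0,0],[0,0,0],[0,0,0]]}' | head -2
python3 - <<'E'
from h import *
need([596,26.5,211.5],96.4);look("j",96.4)
z=np.load("scene_j.npz");cv2.imwrite("pics/j.png",cv2.resize(z["im"][60:260,200:440],None,fx=3,fy=3,interpolation=cv2.INTER_CUBIC)[...,::-1])
E
```

```text
t: 11.57
ee_pos: [562.0, -95.1, 212.2]
t: 13.23
ee_pos: [593.5, 19.5, 212.2]
t: 13.48
ee_pos: [593.9, 20.9, 212.2]
t 13.48 pos [593.9  20.9 212.2] shift [ 2.7 -5.3  0.7] twist [ 0.   -0.    0.03] F [ 0.6 -0.9 -8.4] M [-0.02  0.16 -0.  ] w 14.0 g 30.0
scene floor 1794 pitch(+x down) deg -0.09 roll 0.0 z0 err -1.0 x [-150.  146.] y [-44.  46.]
scene wall 298 pitch(+x down) deg -0.03 roll 0.11 z0 err 1.1 x [-150.  147.] y [-54.  55.]
scene pipe n 1043 x,z [ 5.8 41.9] y -44.0 44.0
top floor 1386 pitch(+x down) deg 0.01 roll 0.02 z0 err -1.6 x [-151.  -37.] y [-45.  46.]
top wall 192 pitch(+x down) deg -0.29 roll 0.4 z0 err 0.9 x [-150.   86.] y [-54.  55.]
```

View pics/j.png

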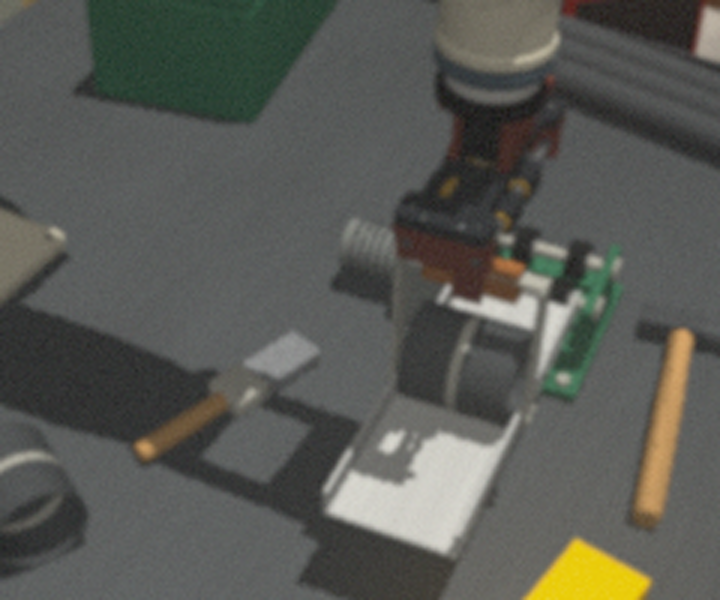

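Pipe sits under the handle (crop (465,350)), with the tray end just in front of the rotator. Small correction, then the hold.

```bash
python3 -m creep '{"delta_pos":[[0.0003,-0.0005,0.0002],[0.0005,-0.0008,0.0002],[0.0006,-0.001,0.0002],[0.0005,-0.001,0.0002],[0.0004,-0.0007,0.0002],[0.0003,-0.0005,0],[0,0,0],[0,0,0],[0,0,0],[0,0,0],[0,0,0],[0,0,0],[0,0,0],[0,0,0],[0,0,0],[0,0,0],[0,0,0],[0,0,0],[0,0,0],[0,0,0]],"twist":[[0,0,0],[0,0,0],[0,0,0],[0,0,0],[0,0,0],[0,0,0],[0,0,0],[0,0,0],[0,0,0],[0,0,0],[0,0,0],[0,0,0],[0,0,0],[0,0,0],[0,0,0],[0,0,0],[0,0,0],[0,0,0],[0,0,0],[0,0,0]]}' | head -2
for i in 1 2 3; do python3 -m creep '{"delta_pos":[[0,0,0],[0,0,0],[0,0,0],[0,0,0],[0,0,0],[0,0,0],[0,0,0],[0,0,0],[0,0,0],[0,0,0],[0,0,0],[0,0,0],[0,0,0],[0,0,0],[0,0,0],[0,0,0],[0,0,0],[0,0,0],[0,0,0],[0,0,0]],"twist":[[0,0,0],[0,0,0],[0,0,0],[0,0,0],[0,0,0],[0,0,0],[0,0,0],[0,0,0],[0,0,0],[0,0,0],[0,0,0],[0,0,0],[0,0,0],[0,0,0],[0,0,0],[0,0,0],[0,0,0],[0,0,0],[0,0,0],[0,0,0]]}' | head -2; done
python3 - <<'E'
from h import *
need([596,26.5,211.5],96.4);look("k",96.4)
# rotator recheck and tray end in rotator frame
a=np.radians(96.4);x=np.array([np.cos(a),np.sin(a)]);y=np.array([-x[1],x[0]])
o=get_obs();g=o["ee_pos"][:2]-np.array([573,231.5]);print("tray mid in rot",g@x,g@y)
z=np.load("scene_k.npz");im,d=z["im"],z["d"]
H,S,V=cv2.split(cv2.cvtColor(im,cv2.COLOR_RGB2HSV))
P,uv=cloud("scene",d,(S<70)&(V>110));q=P[:,:2]-[573,231.5];L=np.c_[q@x,q@y,P[:,2]]
k=(L[:,0]>-120)&(L[:,0]<-20)&(abs(L[:,1])<58)&(L[:,2]>80)&(L[:,2]<120)
print("end x",np.percentile(L[k,0],[90,97,99]),"z",np.median(L[k,2]))
E
```

```text
t: 15.25
ee_pos: [596.0, 25.7, 211.2]
t: 16.92
ee_pos: [596.0, 25.7, 211.2]
t: 18.58
ee_pos: [595.9, 25.7, 211.1]
t: 20.25
ee_pos: [596.0, 25.7, 211.2]
t 20.25 pos [596.   25.7 211.2] shift [ 0.1 -0.8 -0.3] twist [ 0.   -0.    0.03] F [ 0.4  0.8 -8.3] M [-0.01  0.12  0.02] w 13.7 g 30.0
scene floor 1769 pitch(+x down) deg -0.04 roll 0.05 z0 err -1.0 x [-150.  147.] y [-44.  46.]
scene wall 297 pitch(+x down) deg -0.2 roll 0.03 z0 err 1.2 x [-150.  146.] y [-56.  54.]
scene pipe n 1043 x,z [ 5.6 41.9] y -44.0 44.0
top floor 1412 pitch(+x down) deg 0.18 roll 0.12 z0 err -1.9 x [-150.  -36.] y [-45.  46.]
top wall 200 pitch(+x down) deg -0.76 roll 0.08 z0 err 1.5 x [-150.   88.] y [-53.  55.]
tray mid in rot -207.09877765147488 0.11081686575949945
end x [-62.75561727 -57.18710504 -41.44435348] z 92.49721954553661
```

```bash
python3 -m creep '{"delta_pos":[[0,-0.0005,-0.0005],[0,-0.001,-0.0005],[0,-0.0015,-0.0005],[0,-0.002,-0.0005],[0,-0.002,-0.0005],[0,-0.002,-0.0005],[0,-0.002,-0.0005],[0,-0.0015,-0.0005],[0,-0.001,-0.0005],[0,-0.0005,-0.0005],[0,0,0],[0,0,0],[0,0,0],[0,0,0]],"twist":[[0,0,0],[0,0,0],[0,0,0],[0,0,0],[0,0,0],[0,0,0],[0,0,0],[0,0,0],[0,0,0],[0,0,0],[-0.5,0,0],[-0.5,0,0],[-0.5,0,0],[0,0,0]]}'
python3 -m creep '{"delta_pos":[[0,0,0],[0,0,0],[0,0,0],[0,0,0],[0,0,0],[0,0,0]],"twist":[[0,0,0],[0,0,0],[0,0,0],[0,0,0],[0,0,0],[0,0,0]]}' |head -1
python3 - <<'E'
from h import *
need([596,26.5,211.5],96.4);look("l",96.4)
E
```

```text
t: 21.52
ee_pos: [594.3, 39.8, 216.1]
orientation: [3.11, 0.175, 0.002]
ft_force: [-0.3, 0.2, -8.6]
width: 14.0
grasp_force: 30.0
t: 22.02
t 22.02 pos [594.4  39.5 216.2] shift [ 0.1 13.   5. ] twist [1.5  0.   0.03] F [-0.2  0.1 -8.3] M [-0.11  0.17 -0.02] w 14.1 g 30.0
scene floor 1696 pitch(+x down) deg 1.5 roll -0.06 z0 err -1.1 x [-154.  144.] y [-44.  46.]
scene wall 279 pitch(+x down) deg 1.39 roll -0.39 z0 err 0.6 x [-154.  141.] y [-55.  55.]
scene pipe n 975 x,z [21.6 41.4] y -44.0 44.0
top floor 1677 pitch(+x down) deg 1.58 roll 0.22 z0 err -1.9 x [-154.  -20.] y [-45.  45.]
top wall 249 pitch(+x down) deg 1.71 roll 0.57 z0 err -0.4 x [-153.   95.] y [-54.  55.]
```

```bash
python3 -m creep '{"delta_pos":[[0,0,0],[0,0,0],[0,0,0],[0,0,0],[0,0,0],[0,0,0],[0,0,0],[0,0,0],[0,0,0]],"twist":[[0,0,0],[0,0,0],[0,0,0],[0.2,0,0],[0.2,0,0],[0.1,0,0],[0,0,0],[0,0,0],[0,0,0]]}' |head -1
python3 - <<'E'
from h import *
need([596,26.5,211.5],96.4);look("m",96.4)
E
```

```text
t: 22.87
t 22.87 pos [594.4  39.5 216.2] shift [ 0.1 13.   4.9] twist [1.01 0.   0.03] F [ 0.5  0.6 -9.2] M [-0.34  0.12 -0.01] w 14.1 g 30.0
scene floor 2149 pitch(+x down) deg 1.07 roll -0.0 z0 err -1.0 x [-152.   97.] y [-44.  46.]
scene wall 310 pitch(+x down) deg 0.84 roll -0.26 z0 err 1.2 x [-153.  140.] y [-55.  54.]
scene pipe n 394 x,z [92.1 40.3] y -44.0 44.0
top floor 1628 pitch(+x down) deg 1.25 roll -0.21 z0 err -1.8 x [-153.  -23.] y [-45.  46.]
top wall 237 pitch(+x down) deg 0.47 roll 0.4 z0 err 1.5 x [-152.  -23.] y [-54.  55.]
```

```bash
python3 -m creep '{"delta_pos":[[0,0,0],[0,0,0],[0,0,0],[0,0,0],[0,0,0],[0,0,0],[0,0,0],[0,0,0],[0,0,0],[0,0,0],[0,0,0],[0,0,0],[0,0,0],[0,0,0]],"twist":[[0,0,0],[0,0,0],[0,0,0],[0,0,0],[0,0,0],[0,0,0],[0,0,0],[0,0,0],[0,0,0],[0,0,0],[0,0,0],[0,0,0],[0,0,0],[0,0,0]]}'
python3 - <<'E'
from h import *
need([596,26.5,211.5],96.4);look("n",96.4)
z=np.load("scene_n.npz");cv2.imwrite("pics/n.png",cv2.resize(z["im"][60:260,240:480],None,fx=3,fy=3,interpolation=cv2.INTER_CUBIC)[...,::-1])
E
```

```text
t: 24.13
ee_pos: [594.4, 39.6, 216.2]
orientation: [3.119, 0.175, 0.002]
ft_force: [-0.8, -0.2, -4.0]
width: 14.1
grasp_force: 30.0
t 24.13 pos [594.4  39.6 216.2] shift [ 0.1 13.1  4.9] twist [ 1.   -0.    0.03] F [-0.8 -0.2 -4. ] M [ 0.06  0.15 -0.01] w 14.1 g 30.0
scene floor 2739 pitch(+x down) deg 0.94 roll 0.04 z0 err -1.0 x [-152.  140.] y [-43.  46.]
scene wall 332 pitch(+x down) deg 0.78 roll 0.06 z0 err 1.2 x [-153.  141.] y [-56.  55.]
scene pipe n 105 x,z [200.2  29.7] y -43.0 27.0
top floor 1619 pitch(+x down) deg 1.05 roll 0.17 z0 err -1.7 x [-153.  -23.] y [-46.  46.]
top wall 239 pitch(+x down) deg 1.33 roll 0.17 z0 err -0.0 x [-151.   94.] y [-54.  55.]
```

View pics/n.png

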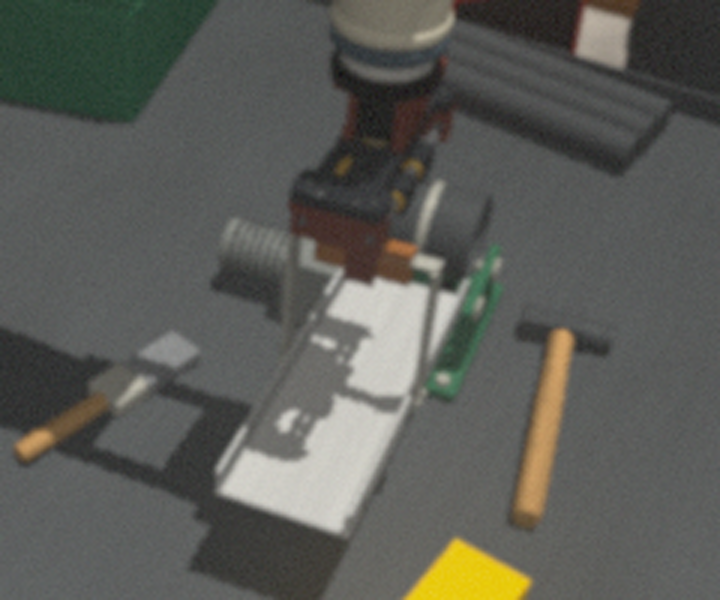

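The pipe lies between the wheels (crop (450,225)) and the tray is empty. Backing off.

```bash
python3 -m creep '{"delta_pos":[[0,0.003,0],[0,0.006,0],[0,0.01,0],[0,0.01,0],[0,0.012,0],[0,0.012,0],[0,0.012,0],[0,0.012,0],[0,0.012,0],[0,0.012,0],[0,0.006,0],[0,0,0]],"twist":[[0,0,0],[0,0,0],[0,0,0],[0,0,0],[0.3,0,0],[0.3,0,0],[0.4,0,0],[0,0,0],[0,0,0],[0,0,0],[0,0,0],[0,0,0]]}'
python3 - <<'E'
from h import *
need([534,-197.5,212],96.4)
look("o",96.4)
for n in("scene","top"):
    z=np.load(n+"_o.npz");im,d=z["im"],z["d"];V=im.max(2)
    a=np.radians(96.4);x=np.array([np.cos(a),np.sin(a)]);y=np.array([-x[1],x[0]])
    P,uv=cloud(n,d,V<150);q=P[:,:2]-[573,231.5];L=np.c_[q@x,q@y,P[:,2]]
    k=(abs(L[:,0])<60)&(abs(L[:,1])<60)&(L[:,2]>105)&(L[:,2]<175)
    if k.sum()>30:
        from scipy.optimize import least_squares
        r=least_squares(lambda p:np.hypot(L[k,0]-p[0],L[k,2]-p[1])-40,[0,120],loss="soft_l1",f_scale=2);print(n,k.sum(),"pipe rot x,z",r.x,"y",np.percentile(L[k,1],[1,99]))
z=np.load("top0.npz");im,d=z["im"],z["d"];H,S,V=cv2.split(cv2.cvtColor(im,cv2.COLOR_RGB2HSV))
for nm,b in(("brush",(250,240,332,278)),("carton",(295,108,430,158))):
    P,_=cloud("top",d,box(V>120,b));print(nm,P.min(0).round(),P.max(0).round())
E
```

```text
t: 25.23
ee_pos: [606.6, -68.3, 217.1]
orientation: [3.136, 0.174, 0.0]
ft_force: [-0.2, -0.5, -4.4]
width: 13.8
grasp_force: 30.0
t 25.23 pos [606.6 -68.3 217.1] shift [-86.4 120.4   5.2] twist [ 0.02 -0.01 -0.06] F [-0.2 -0.5 -4.4] M [ 0.05  0.14 -0.02] w 13.8 g 30.0
scene floor 3364 pitch(+x down) deg -0.01 roll -0.12 z0 err -1.2 x [-149.  137.] y [-43.  46.]
scene wall 401 pitch(+x down) deg -0.01 roll -0.1 z0 err 1.1 x [-150.  144.] y [-56.  55.]
top floor 842 pitch(+x down) deg 0.44 roll 0.27 z0 err -2.6 x [-150.  -76.] y [-45.  46.]
top wall 133 pitch(+x down) deg -0.16 roll 0.31 z0 err 1.3 x [-149.  149.] y [-54.  55.]
scene 756 pipe rot x,z [  3.88210398 120.89619129] y [-46.19927402  27.95871056]
top 1086 pipe rot x,z [  2.29151438 119.44441866] y [-46.64639015  42.42076485]
brush [ 334. -111.   -8.] [437. 110.  26.]
carton [ 666. -388.   -8.] [816.  -5.  46.]
```

```bash
python3 -m creep '{"delta_pos":[[-0.0036,0.005,0],[-0.0072,0.01,0],[-0.0072,0.01,0],[-0.0072,0.01,0],[-0.0072,0.01,0],[-0.0072,0.01,0],[-0.0072,0.01,0],[-0.0072,0.01,0],[-0.0072,0.01,0],[-0.0072,0.01,0],[-0.0072,0.01,0],[-0.0072,0.01,0],[-0.0036,0.005,0],[0,0,0]],"twist":[[0,0,0],[0,0,0],[0,0,0],[0,0,0],[0,0,0],[0,0,0],[0,0,0],[0,0,0],[0,0,0],[0,0,0],[0,0,0],[0,0,0],[0,0,0],[0,0,0]]}' | head -2
python3 -m creep '{"delta_pos":[[0,0,0.005],[0,0,0.01],[0,0,0.01],[0,0,0.01],[0,0,0.01],[0,0,0.01],[0,0,0.01],[0,0,0.01],[0,0,0.006],[0,0,0.004],[0,0,0.002],[0,0,0.002],[0,0,0.001],[0,0,0.001],[0,0,0],[0,0,0]],"twist":[[0,0,0],[0,0,0],[0,0,0],[0,0,0],[0,0,0],[0,0,0],[0,0,0],[0,0,0],[0,0,0],[0,0,0],[0,0,0],[0,0,0],[0,0,0],[0,0,0],[0,0,0],[0,0,0]]}'
python3 -c "
from h import *
need([534,-197.5,122.6],96.4);look('p',96.4)"
```

```text
t: 26.5
ee_pos: [533.2, -197.0, 217.1]
t: 27.83
ee_pos: [534.1, -195.7, 126.4]
orientation: [3.136, 0.176, 0.001]
ft_force: [0.2, 0.7, -3.9]
width: 14.3
grasp_force: 30.0
t 27.83 pos [ 534.1 -195.7  126.4] shift [-0.3  1.7  3.8] twist [ 0.02 -0.03  0.03] F [ 0.2  0.7 -3.9] M [-0.03  0.16  0.06] w 14.3 g 30.0
scene floor 3083 pitch(+x down) deg 0.13 roll -0.09 z0 err -1.1 x [-149.  158.] y [-41.  45.]
scene wall 429 pitch(+x down) deg 0.09 roll -0.13 z0 err 0.9 x [-149.  144.] y [-56.  54.]
top floor 935 pitch(+x down) deg -0.85 roll -0.62 z0 err -3.6 x [-169.  153.] y [-46.  45.]
top wall 94 pitch(+x down) deg 1.03 roll 0.42 z0 err 2.4 x [ 77. 147.] y [-54.  54.]
```

```bash
python3 -m creep '{"delta_pos":[[0,0,0.001],[0,0,0.001],[0,0,0.001],[0,0,0.0005],[0,0,0.0005],[0,0,0]],"twist":[[0,0,0],[0,0,0],[0,0,0],[0,0,0],[0,0,0],[0,0,0]]}' | grep -E "t:|pos|force"
```

```text
t: 28.43
ee_pos: [533.9, -195.7, 122.6]
ft_force: [-2.6, 0.3, 2.8]
grasp_force: 30.0
```

```bash
python3 -m creep '{"delta_pos":[[0,0,0],[0,0,0],[0,0,0],[0,0,0],[0,0,0],[0,0,0],[0,0,0],[0,0,0],[0,0,0],[0,0,0],[0,0,0],[0,0,0]],"twist":[[0,0,0],[0,0,0],[0,0,0],[0,0,0],[0,0,0],[0,0,0],[0,0,0],[0,0,0],[0,0,0],[0,0,0],[0,0,0],[0,0,0]]}' 1 | grep -E "t:|width|force"
python3 -m creep '{"delta_pos":[[0,0,-0.005],[0,0,-0.01],[0,0,-0.02],[0,0,-0.025],[0,0,-0.025],[0,0,-0.025],[0,0,-0.025],[0,0,-0.015],[0,0,0],[0,0,0]],"twist":[[0,0,0],[0,0,0],[0,0,0],[0,0,0],[0,0,0],[0,0,0],[0,0,0],[0,0,0],[0,0,0],[0,0,0]]}' | grep -E "t:|pos|width|force"
python3 - <<'E'
from h import *
im,d=get_image("scene");cv2.imwrite("pics/end.png",im[...,::-1])
H,S,V=cv2.split(cv2.cvtColor(im,cv2.COLOR_RGB2HSV))
a=np.radians(96.4);x=np.array([np.cos(a),np.sin(a)]);y=np.array([-x[1],x[0]])
P,uv=cloud("scene",d,(S<70)&(V>110));q=P[:,:2]-[534,-196];k=(abs(q@x)<160)&(abs(q@y)<46)&(P[:,2]<12);P=P[k]
print(np.linalg.lstsq(np.c_[q[k]@x,q[k]@y,np.ones(k.sum())],P[:,2],rcond=None)[0],k.sum())
E
```

```text
t: 29.43
ft_force: [0.3, -0.2, 0.3]
width: 87.0
grasp_force: 0.0
t: 30.27
ee_pos: [534.3, -195.8, 273.3]
ft_force: [-1.0, -0.7, -0.3]
width: 87.6
grasp_force: 0.0
[-2.16821525e-03 -7.39341420e-04  3.42635690e+00] 3631
```

View pics/end.png

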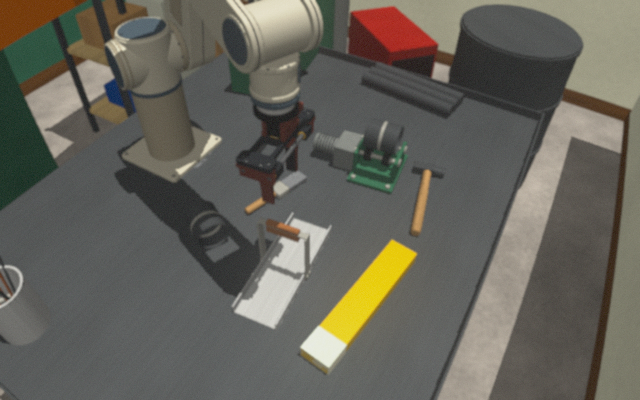

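The pipe rests on the rotator (383,138), the empty tray lies flat and released at (282,270), and the other things haven't moved. Handing in.

```bash
python3 -c "
from workcell import close_job
print(close_job())"
```

```text
the job is handed in; nothing more can be done
None
```

The job is handed in at about 30 s: the tray was held at wheel height for over six seconds with the pipe within 6 mm of the handle's centre, the pipe then rolled out and lies between the four wheels, and the empty tray is flat on the bench and released.

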